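Turn the stiff leaf of the recipe folder

TASK

First push the small orange pinch bowl off the open recipe folder with your fingertips, so that it stands upright on the bare counter. Then, with a fingertip, push the folder's stiff white leaf up and over its spine and press it gently down flat on the other side, where the bowl had stood. Do not pinch or lift anything, and leave everything else on the counter where it is.

Things in the scene. Friction and masses are not known exactly. Their poses are not given: they have to be found in the camera images.
- folder: Open recipe folder, grey, lying flat and fixed on the counter, 220 mm along its spine (its x) by 330 mm across (its y), covers 4 mm thick. Origin on the counter under the middle of the spine; z up. The spine (hinge axis of the leaf) runs along the folder's x, 10 mm above the counter. The leaf starts on the +y side; the bowl starts on the bare cover of the -y side. Two small hinge blocks at x = +-75 mm, 10 mm high.
- leaf (a joint): Angle of the stiff white leaf about the spine, rad: 0 = flat on the folder's +y side, 1.57 = upright, 3.14 = flat on the -y side (slightly soft stop). Starts ajar at 0.35 to 0.6. The stiff hinge keeps it wherever it is left; 1 to 2.5 N at the tab moves it. At angle a the leaf points along (0, cos a, sin a) in the folder's frame.
- leaf_tab (a point): Middle of the tab's outer edge on the leaf's free side, 155 mm from the hinge axis, mid thickness. Leaf: 4 mm thick, 190 mm along the spine, reaching 140 mm from the axis; the tab, mid-edge, is 60 mm wide and reaches 155 mm. Axes turn with the leaf: x along the spine, y outward to the tab, z out of the face that is upward at the start.
- bowl: Orange silicone pinch bowl, loose, 72 mm across the rim, 60 mm across the foot, 30 mm high, wall 3 mm, about 60 g. Origin at the middle of its underside, z up. It starts on the folder's -y cover, 4 mm above the counter; stands on the counter when its origin is at height 0.
- canister: Bystander: closed stainless steel canister, 102 mm across, 132 mm high, wire latch; origin under its centre.
- plate: Bystander: white melamine plate, 180 mm across, 16 mm high; origin under its centre.
- turner: Bystander: black plastic turner lying flat, 300 mm long along its x, low; origin under its middle.
- tenderizer: Bystander: cast aluminium meat tenderizer lying on its side; head 46 x 50 x 46 mm high over the origin, handle 22 mm thick reaching 172 mm toward its -x.
- spice: Bystander: green glass spice jar, 42 mm across, 75 mm high; origin under its centre.
- mill: Bystander: dark wood pepper mill, 52 mm across, 145 mm high; origin under its centre.
Mind the look-alikes: they are no part of the job. There is more than one size of the bowl; the job needs the smallest.

How it is judged:
By the outcome, as a careful person would: the job done as asked, in the order asked, and still so for the second after the job is handed in, with the robot touching nothing.
It also fails if it takes over 59 s, if anything falls off the work surface, if the arm or the gripper's body presses on something with over 40 N, if the wrist force passes 120 N, or if a joint passes its speed limit or range.

ROBOT

A 6-joint arm with a two-finger parallel gripper is mounted at the origin on the work surface. World frame = base frame: x ahead of the robot, y to its left, z up, the work surface at z = 0. Lengths are in m, angles in degrees, forces in N, time in s.
With the tool pointing down it reaches from about 0.325 to 0.9 m from the base axis. Payload 6.1 kg.
Tool frame: the origin (TCP) lies at the centre of the arm's flange, where the gripper is bolted on; the fingertips stand 173 mm ahead of it and the grasp point (between the pads) lies 155 mm ahead of it (ctrl.hold_point_z is the distance from the TCP to the grasp point, in m); z points along the fingers, y is the direction in which the jaws open and shut (so a half turn about z gives the same grasp; the last joint's range is limited). The gripper opens to 85 mm and grips with 20 to 120 N. Pads are 22 mm wide; open, the fingers measure 114 mm over their backs; the gripper's body (76 mm by 85 mm) begins 54 mm behind the grasp point. The pads swing forward as they close: fully open they stand 13 mm farther back than shut.
Start: joints at [69.265, 12.628, 87.462, -0, 79.91, -7.225], TCP at [0.146, 0.608, 0.405] pointing down, gripper open.
Joint ranges: [-170.65, 170.65], [-52.31, 119.04], [5.05, 147.46], [-71.25, 251.25], [11.57, 151.72], [-153.62, 153.62]. Speed limits (degrees/s): [147.25, 147.25, 172.46, 180, 180, 180].

INTERFACE

Orientations are given as a 3x3 rotation matrix whose columns are the frame's x, y, z axes.
In Python, from cell import ctrl, eyes, workorder gives the robot as it stands. The module is installed in compiled form; this text tells all that it offers.
- The arm moves only by the tool servo_tool, never from a script. Its argument "targets" is a list of rows, each a list of 5 numbers: the shift along the tool's x, y, z in mm, then the turn about the tool's z in rad, then the finger opening in mm, from 0 to 85.4. In form: [[tx, ty, tz, twist, hand], ...]. A call has 1 to 5 rows; each row shifts and turns the commanded pose from where the row before left it, along the tool's axes as they then stand; what a row does not reach is not made up. A row lasts 1/10 s, in which the tool goes at most 50 mm and 8.59 degrees, less where a joint would pass 70% of its speed; a pose out of reach is approached as far as the arm can. A call is refused whole if a number of a shift passes 50 or a number of a turn 0.15, either way. A call with a gripper value outside its range is refused whole. The fingers move at their own pace and stop on an object; "grip_force" is the grip in N (left out, the last holds). Time passes only in rows, so rows that do not move let the fingers close. It gives the time, the measured TCP pose, the force and the opening at its end, in the units of the state.
- ctrl.get_state(): the state, without advancing time (a new reading comes with each control period).
- eyes.snapshot(name): name is "scene" or "top" or "wrist"; returns the picture (420x560x3 uint8, red, green, blue); there is no depth.
- eyes.calibration(name): a dict with "fx", "fy", "cx", "cy" (pixels), "k1" (the pictures are not rectified: a ray, as slopes to the right and down, at radius r is drawn at 1 + k1 r^2 times it, then the intrinsics apply), "T" (4x4, takes a point from camera to world coordinates). Camera axes: x right, y up, looking along -z (the intrinsics and any distortion apply to the point x, -y, -z); pixel columns grow to the right and rows downward; lengths in m; the calibration is good to about 2 mm. A picture is of the moment at which its call begins: read the wrist's pose just before it. calibration takes no time and is no camera call; for the wrist camera it gives the pose at the moment of the call.
- workorder.hand_in(): hands the job in, once; it reports no verdict.
The state is a dict: "time": time; "joints": joint angles; "qvel": joint speeds; "tau": joint torques, N m; "position": TCP position; "orientation": TCP orientation; "contact_force": force on the tool from outside, world axes, zero at the start; "ft_torque": the same for the moment, N m; "finger_gap": finger opening in m.
Only numpy, scipy, OpenCV 4.12 (cv2) and the standard library are available. Lean on these libraries where they do the work, as an engineer would, in place of code of your own. Each camera call takes 0.05 s, during which the arm holds its last target. There are 200 camera calls.

## Working session

There is one attempt and no reset: what is moved stays moved. The work goes in short steps, Python scripts to look and compute and a tool call to move; the robot and the scene stay as the last step left them, time stands still between calls to the robot, and variables do not carry over. Pictures are saved under pics/ and viewed, about 8 in all and at most 12, crops included, and the job is handed in when it is done.

Besides the shell and the picture viewer there is one more tool, called by a JSON object that holds its "op" and its "data". servo_tool: Moves the arm, as the interface text tells. Its arguments: {"type":"object","properties":{"targets":{"type":"array","items":{"type":"array","items":{"type":"number"}}},"grip_force":{"type":"number"}},"required":["targets"]}

```bash
mkdir -p pics; cat > h.py <<'E'
import numpy as np, cv2
from cell import ctrl, eyes, workorder
def save(n,f):
    c=eyes.calibration(n); im=eyes.snapshot(n); cv2.imwrite('pics/'+f+'.png',im[:,:,::-1]); np.save('pics/'+f+'.npy',np.array(c,dtype=object),allow_pickle=True); return im,c
def ray(c,u,v):
    K=np.array([[c['fx'],0,c['cx']],[0,c['fy'],c['cy']],[0,0,1.]])
    p=cv2.undistortPoints(np.array([[[u,v]]],float),K,np.array([c['k1'],0,0,0.]))[0,0]
    T=np.array(c['T']); return T[:3,3],T[:3,:3]@np.array([p[0],-p[1],-1])
def onz(c,u,v,z):
    o,d=ray(c,u,v); return o+d*(z-o[2])/d[2]
def tri(c1,p1,c2,p2):
    o1,d1=ray(c1,*p1);o2,d2=ray(c2,*p2)
    s=np.linalg.lstsq(np.c_[d1,-d2],o2-o1,rcond=None)[0]; a=o1+s[0]*d1;b=o2+s[1]*d2
    return (a+b)/2,np.linalg.norm(a-b)
def load(f): return cv2.imread('pics/'+f+'.png'),np.load('pics/'+f+'.npy',allow_pickle=True).item()
E
python3 - <<'E'
from h import *
for n in('scene','top'):
    im,c=save(n,n+'0'); print({k:(np.round(v,3).tolist()) for k,v in c.items()})
s=ctrl.get_state(); print(s['time'],s['orientation'],s['contact_force'])
E
```

```text
{'fx': 402.643, 'fy': 402.643, 'cx': 279.531, 'cy': 210.592, 'k1': -0.1, 'T': [[0.479, -0.705, 0.523, 1.037], [0.878, 0.377, -0.296, -0.262], [0.011, 0.601, 0.799, 0.768], [0.0, 0.0, 0.0, 1.0]]}
{'fx': 443.716, 'fy': 443.716, 'cx': 281.569, 'cy': 206.351, 'k1': -0.146, 'T': [[-0.006, 0.993, -0.114, 0.479], [-1.0, -0.004, 0.019, 0.015], [0.019, 0.115, 0.993, 1.021], [0.0, 0.0, 0.0, 1.0]]}
0.1 [[-9.72339885e-01  2.33569572e-01 -6.35378088e-04]
 [ 2.33570322e-01  9.72338501e-01 -1.65640608e-03]
 [ 2.30916520e-04 -1.75899516e-03 -9.99998426e-01]] [-0.22171135 -0.21919431  0.00193451]
```

View pics/scene0.png

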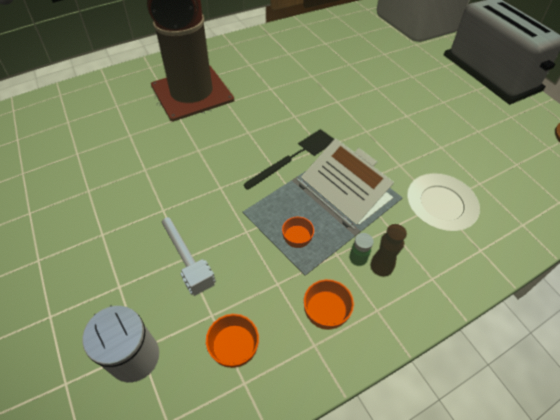

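View pics/top0.png

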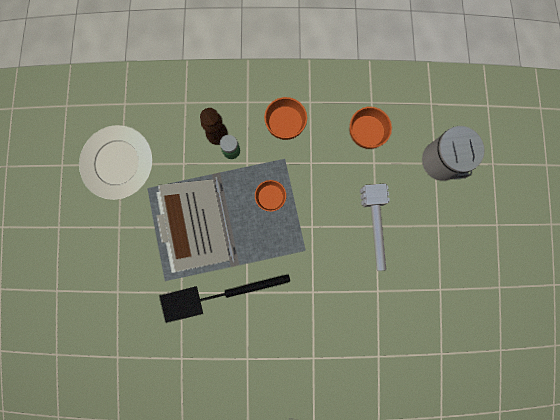

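Look-alikes in the top view: the small orange bowl on the folder is at (270,196). Larger orange bowls stand at (286,118) and (370,128). The small one on the folder is the one to push. The white leaf spans about (160-232, 178-272) with its tab at the left, and the plate at (116,162) is also white. Next I measure.

```bash
python3 - <<'E'
from h import *
t,ct=load('top0'); s,cs=load('scene0')
def orange(im):
    h=cv2.cvtColor(im,cv2.COLOR_BGR2HSV); m=cv2.inRange(h,(3,150,90),(18,255,255))
    out=[]
    for c in cv2.findContours(m,cv2.RETR_EXTERNAL,cv2.CHAIN_APPROX_NONE)[0]:
        if cv2.contourArea(c)>150: out.append((cv2.contourArea(c),cv2.fitEllipse(c)))
    return out
for n,im,c in(('top',t,ct),('scene',s,cs)):
    for a,e in orange(im): print(n,a,np.round(e[0]),np.round(e[1]),onz(c,*e[0],.034).round(3))
print('corners')
for p in((285,160),(305,250),(163,280),(149,188)): print(p,onz(ct,*p,.004).round(3))
for p in((306,272),(244,211),(401,198)): print('s',p,onz(cs,*p,.004).round(3))
print('obj')
for p in((230,153),(219,138),(376,195),(290,279),(116,162)): print(p,onz(ct,*p,.0).round(3))
print('spice s',onz(cs,361,264,0).round(3),'mill',onz(cs,384,273,0).round(3))
# wrist zoom crops
cr=lambda im,x,y,w,h,k:cv2.resize(im[y:y+h,x:x+w],None,fx=k,fy=k,interpolation=cv2.INTER_CUBIC)
a=cr(t,140,90,180,200,3);b=cr(s,230,120,200,190,2)
cv2.imwrite('pics/crop1.png',cv2.resize(cr(t,140,95,180,200,3),(540,600)))
cv2.imwrite('pics/crop2.png',cr(s,230,125,200,150,4))
E
```

```text
top 723.5 [270. 195.] [30. 30.] [0.618 0.022 0.034]
top 1304.5 [370. 127.] [40. 41.] [ 0.777 -0.21   0.034]
top 1312.5 [285. 117.] [40. 42.] [ 0.799 -0.014  0.034]
scene 2165.0 [232. 340.] [52. 53.] [ 0.778 -0.212  0.034]
scene 1844.5 [328. 303.] [47. 50.] [ 0.8   -0.015  0.034]
scene 665.5 [298. 230.] [27. 31.] [0.622 0.019 0.034]
scene 556.0 [357. 167.] [12. 71.] [0.528 0.246 0.034]
scene 1033.5 [190.  91.] [43. 70.] [ 0.039 -0.013  0.034]
corners
(285, 160) [ 0.705 -0.013  0.004]
(305, 250) [ 0.495 -0.057  0.004]
(163, 280) [0.428 0.268 0.004]
(149, 188) [0.641 0.305 0.004]
s (306, 272) [ 0.707 -0.008  0.004]
s (244, 211) [ 0.498 -0.054  0.004]
s (401, 198) [0.644 0.304 0.004]
obj
(230, 153) [0.723 0.116 0.   ]
(219, 138) [0.76  0.143 0.   ]
(376, 195) [ 0.622 -0.226  0.   ]
(290, 279) [ 0.43  -0.023  0.   ]
(116, 162) [0.705 0.389 0.   ]
spice s [0.746 0.109 0.   ] mill [0.789 0.141 0.   ]
```

View pics/crop1.png

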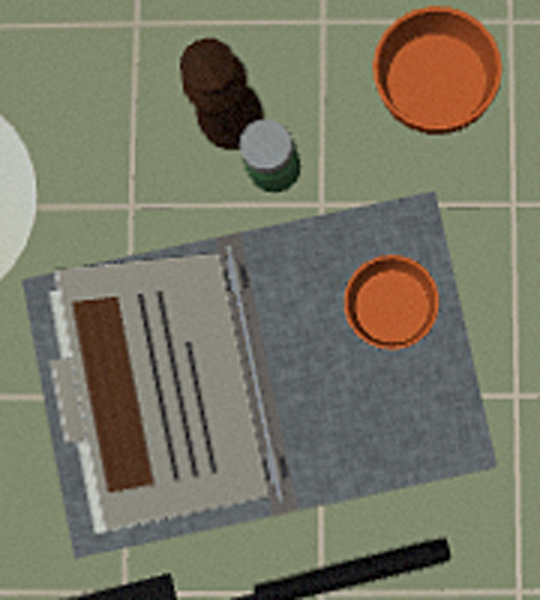

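View pics/crop2.png

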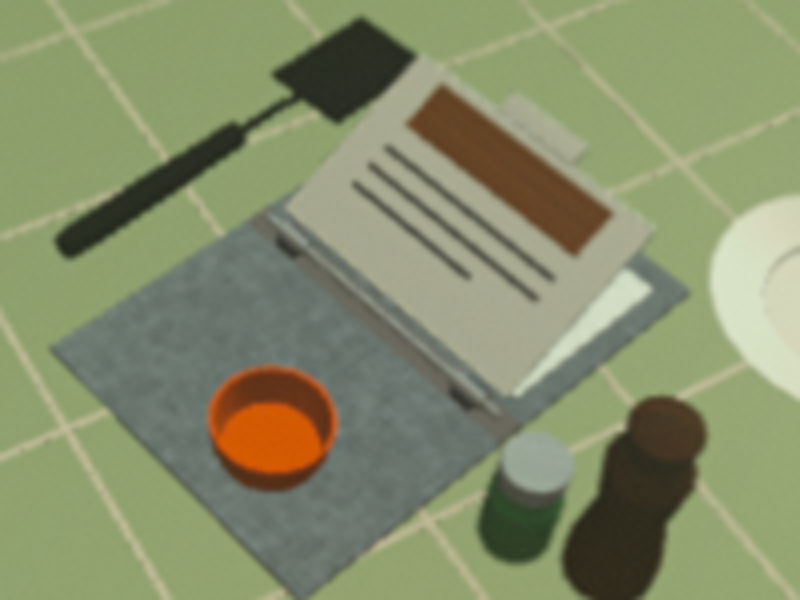

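Crops: the small bowl sits on the -y cover (crop1 (392,302)). The leaf is ajar with its tab edge at crop1 (53,362)-(66,441) and crop2 (517,95)-(588,145). Next I triangulate the tab and the bowl rim, and start the twist that aligns the jaws with the spine.

```bash
python3 - <<'E'
from h import *
t,ct=load('top0'); s,cs=load('scene0')
th=np.radians(11.5); ex=np.array([np.cos(th),np.sin(th)]);ey=np.array([-ex[1],ex[0]]);O=np.array([.568,.127])
f=lambda p:np.round([(p[:2]-O)@ex,(p[:2]-O)@ey,p[2]],3)
T=lambda a,b:((a[0]/3+140,a[1]/3+95),(b[0]/4+230,b[1]/4+125))
for n,(a,b) in dict(tab1=T((53,362),(588,145)),tab2=T((66,441),(517,95)),leafc1=T((58,270),(655,232)),hing1=T((228,250),(497,412)),hing2=T((278,497),(272,215)),bowl=((270.2,195.3),(297.7,230.4))).items():
    p,e=tri(ct,a,cs,b); print(n,p.round(3),'err',round(e,4),'folder',f(p))
E
```

```text
tab1 [0.569 0.263 0.084] err 0.0034 folder [0.028 0.133 0.084]
tab2 [0.513 0.253 0.081] err 0.0023 folder [-0.029  0.134  0.081]
leafc1 [0.637 0.263 0.075] err 0.0026 folder [0.094 0.12  0.075]
hing1 [0.663 0.148 0.005] err 0.0011 folder [0.097 0.002 0.005]
hing2 [0.472 0.108 0.007] err 0.001 folder [-0.098  0.     0.007]
bowl [0.619 0.022 0.027] err 0.0001 folder [ 0.029 -0.113  0.027]
```

{"op": "servo_tool", "data": {"targets": [[0,0,0,0.15,40],[0,0,0,0.15,40],[0,0,0,0.15,40],[0,0,0,0.15,40],[0,0,0,0.15,40]]}}

```text
time: 0.6
position: [0.146, 0.6075, 0.404]
orientation: [[-0.547, 0.837, -0.0], [0.837, 0.547, -0.001], [-0.001, -0.001, -1.0]]
contact_force: [0.7, 0.3, -0.7]
finger_gap: 0.0404
```

{"op": "servo_tool", "data": {"targets": [[0,0,0,0.15,40],[0,0,0,0.15,40],[0,0,0,0.08,40],[0,0,0,0,40]]}}

```text
time: 1.0
position: [0.146, 0.6076, 0.4041]
orientation: [[-0.203, 0.979, -0.0], [0.979, 0.203, -0.001], [-0.001, -0.001, -1.0]]
contact_force: [-0.3, 0.3, -0.6]
finger_gap: 0.0401
```

The checks agree: tab at r≈153 mm and a≈0.50 rad, spine along folder fy≈0, and bowl rim centre at (0.029, -0.113) in the folder frame. Tool x is now folder y and tool y is folder x.

{"op": "servo_tool", "data": {"targets": [[-40,23,0,0,40],[-40,23,0,0,40],[-40,23,0,0,40],[-40,23,0,0,40],[-40,23,0,0,40]]}}

```text
time: 1.5
position: [0.3001, 0.4338, 0.4045]
orientation: [[-0.207, 0.978, 0.0], [0.978, 0.207, -0.0], [-0.0, 0.0, -1.0]]
contact_force: [0.4, 1.0, -0.1]
finger_gap: 0.0401
```

{"op": "servo_tool", "data": {"targets": [[-40,23,0,0,40],[-40,23,0,0,40],[-40,23,0,0,40],[-40,23,0,0,40],[-40,23,0,0,40]]}}

```text
time: 2.0
position: [0.4535, 0.2612, 0.4047]
orientation: [[-0.206, 0.978, 0.0], [0.978, 0.206, 0.0], [0.0, 0.0, -1.0]]
contact_force: [1.0, 0.9, 0.2]
finger_gap: 0.0402
```

{"op": "servo_tool", "data": {"targets": [[-40,23,0,0,40],[-40,23,0,0,40],[-40,23,0,0,40],[-40,23,0,0,40],[-40,23,0,0,40]]}}

```text
time: 2.5
position: [0.6069, 0.0888, 0.4045]
orientation: [[-0.206, 0.979, -0.0], [0.979, 0.206, 0.0], [0.0, -0.0, -1.0]]
contact_force: [1.3, 1.0, 0.8]
finger_gap: 0.0399
```

{"op": "servo_tool", "data": {"targets": [[0,0,40,0,40],[0,0,40,0,40],[0,0,40,0,40],[0,0,0,0,40],[0,0,0,0,40]]}}

```text
time: 3.0
position: [0.6058, 0.0905, 0.2845]
orientation: [[-0.205, 0.979, -0.002], [0.979, 0.205, -0.0], [0.0, -0.002, -1.0]]
contact_force: [-0.3, 0.2, 0.4]
finger_gap: 0.04
```

```bash
python3 - <<'E'
from h import *
im,c=save('wrist','w1')
T=np.array(c['T'])
def px(p):
    q=np.linalg.inv(T)@np.r_[p,1]; x,y=q[0]/-q[2],-q[1]/-q[2]; k=1+c['k1']*(x*x+y*y); return c['fx']*x*k+c['cx'],c['fy']*y*k+c['cy']
h=cv2.cvtColor(im,cv2.COLOR_RGB2HSV); m=cv2.inRange(h,(3,150,90),(18,255,255))
for k in cv2.findContours(m,cv2.RETR_EXTERNAL,cv2.CHAIN_APPROX_NONE)[0]:
    if cv2.contourArea(k)>500: e=cv2.fitEllipse(k); print(cv2.contourArea(k),np.round(e[0]),np.round(e[1]),onz(c,*e[0],.034).round(3))
s=ctrl.get_state(); print(s['position'],s['time'])
E
```

```text
1639.5 [508. 352.] [ 30. 112.] [0.8   0.022 0.034]
6852.5 [281. 311.] [92. 95.] [0.617 0.026 0.034]
[0.60663512 0.09062773 0.28651528] 3.05
```

View pics/w1.png

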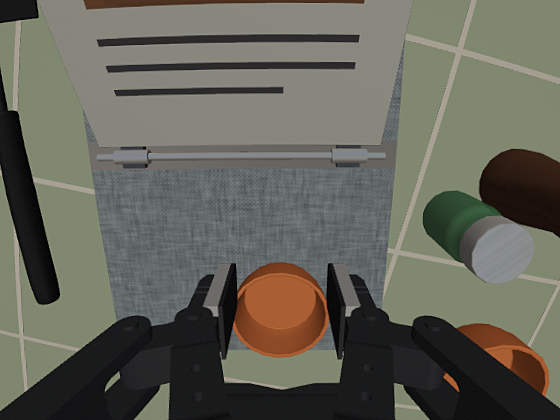

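The wrist view shows the bowl centred between the fingers at (281,311), the leaf and hinge above it, and the spice jar and mill well clear at right. Next I go down and push along the folder's -y.

{"op": "servo_tool", "data": {"targets": [[0,0,40,0,40],[0,0,35,0,40],[0,0,20,0,40],[0,0,5,0,40],[0,0,0,0,40]]}}

```text
time: 3.55
position: [0.607, 0.0907, 0.1866]
orientation: [[-0.204, 0.979, 0.003], [0.979, 0.204, 0.0], [-0.0, 0.003, -1.0]]
contact_force: [-0.1, -0.4, 0.2]
finger_gap: 0.04
```

{"op": "servo_tool", "data": {"targets": [[-10,0,0,0,40],[-10,0,0,0,40],[-8,0,0,0,40],[-8,0,0,0,40],[-8,0,0,0,40]]}}

```text
time: 4.05
position: [0.6152, 0.0465, 0.1852]
orientation: [[-0.203, 0.979, 0.001], [0.979, 0.203, 0.0], [-0.0, 0.001, -1.0]]
contact_force: [-0.5, 0.3, 0.8]
finger_gap: 0.0402
```

{"op": "servo_tool", "data": {"targets": [[-8,0,0,0,40],[-8,0,0,0,40],[-8,0,0,0,40],[-8,0,0,0,40],[-8,0,0,0,40]]}}

```text
time: 4.55
position: [0.6231, 0.0076, 0.1847]
orientation: [[-0.204, 0.979, -0.0], [0.979, 0.204, 0.0], [0.0, -0.0, -1.0]]
contact_force: [0.2, 1.6, 0.2]
finger_gap: 0.0401
```

{"op": "servo_tool", "data": {"targets": [[-8,0,0,0,40],[-8,0,0,0,40],[-8,0,0,0,40],[-8,0,0,0,40],[-8,0,0,0,40]]}}

```text
time: 5.05
position: [0.6313, -0.0316, 0.1846]
orientation: [[-0.204, 0.979, -0.0], [0.979, 0.204, -0.0], [0.0, -0.0, -1.0]]
contact_force: [0.1, -0.1, -0.1]
finger_gap: 0.0402
```

```bash
cat >> h.py <<'E'
def oranges(im,c,z):
    m=cv2.inRange(cv2.cvtColor(im,cv2.COLOR_RGB2HSV),(3,150,90),(18,255,255))
    for k in cv2.findContours(m,cv2.RETR_EXTERNAL,cv2.CHAIN_APPROX_NONE)[0]:
        if cv2.contourArea(k)>250: e=cv2.fitEllipse(k); p=onz(c,*e[0],z); d=p[:2]-[.568,.127]; print(cv2.contourArea(k),np.round(e[0]),np.round(e[1],1),p.round(3),'folder',(d@[.979,.203]).round(3),(d@[-.203,.979]).round(3))
E
python3 - <<'E'
from h import *
for n in('wrist','scene'):
    im,c=save(n,n+'2'); oranges(im,c,.032)
E
```

```text
9108.5 [281. 343.] [102.  121.6] [ 0.634 -0.05   0.032] folder 0.028 -0.186
2161.5 [232. 340.] [51.6 53.4] [ 0.777 -0.212  0.032] folder 0.136 -0.374
1880.0 [328. 303.] [48.2 49.8] [ 0.8   -0.015  0.032] folder 0.198 -0.186
811.0 [265. 256.] [31.6 32.9] [ 0.645 -0.074  0.032] folder 0.035 -0.212
553.0 [357. 167.] [12.  71.1] [0.526 0.247 0.032] folder -0.017 0.126
1082.0 [190.  91.] [44.4 68.8] [ 0.035 -0.012  0.032] folder -0.55 -0.028
1533.0 [279. -87.] [121.5 446.1] [-1.413  1.078  0.032] folder -1.746 1.334
258.5 [238.  89.] [  3.1 147.5] [0.096 0.119 0.032] folder -0.463 0.088
```

View pics/scene2.png

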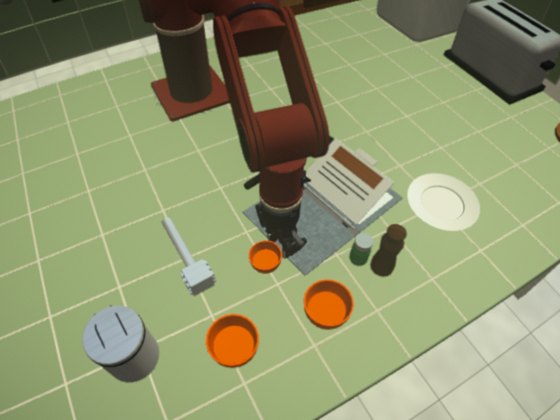

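The scene view shows the bowl at (265,256), just off the folder's edge. I push a little further for margin, back off, rise and check.

{"op": "servo_tool", "data": {"targets": [[-7,0,0,0,40],[-7,0,0,0,40],[0,0,0,0,40],[15,0,0,0,40],[25,0,0,0,40]]}}

```text
time: 5.65
position: [0.6259, -0.0055, 0.1848]
orientation: [[-0.201, 0.98, 0.0], [0.98, 0.201, -0.0], [-0.0, 0.0, -1.0]]
contact_force: [0.7, 0.1, 1.0]
finger_gap: 0.0397
```

{"op": "servo_tool", "data": {"targets": [[0,0,-45,0,0],[0,0,-45,0,0],[0,0,-45,0,0],[0,0,-30,0,0],[0,0,0,0,0]]}}

```text
time: 6.15
position: [0.6273, -0.0042, 0.3565]
orientation: [[-0.205, 0.979, 0.011], [0.979, 0.205, -0.001], [-0.003, 0.01, -1.0]]
contact_force: [1.3, 0.3, 0.5]
finger_gap: -0.0001
```

```bash
python3 - <<'E'
from h import *
for n in('wrist','scene','top'):
    im,c=save(n,n+'3'); print(n); oranges(im,c,.030)
print(ctrl.get_state()['position'])
E
```

```text
wrist
1521.0 [275. 276.] [67.2 69.9] [ 0.64  -0.082  0.03 ] folder 0.028 -0.219
8511.5 [461. 241.] [ 99.7 110. ] [ 0.801 -0.014  0.03 ] folder 0.2 -0.186
scene
2164.5 [232. 340.] [51.7 53.4] [ 0.776 -0.212  0.03 ] folder 0.135 -0.374
1880.0 [328. 303.] [48.2 49.7] [ 0.799 -0.014  0.03 ] folder 0.198 -0.185
809.5 [260. 260.] [31.6 32.8] [ 0.648 -0.088  0.03 ] folder 0.034 -0.226
556.5 [357. 167.] [12.1 71.2] [0.525 0.248 0.03 ] folder -0.017 0.128
1084.0 [191.  92.] [42.9 72.1] [ 0.038 -0.011  0.03 ] folder -0.547 -0.027
318.0 [310.  64.] [ 9.9 52.2] [0.082 0.381 0.03 ] folder -0.424 0.347
top
300.0 [310. 186.] [15.5 28.4] [ 0.64  -0.069  0.03 ] folder 0.031 -0.207
1308.0 [370. 127.] [40.6 41.1] [ 0.778 -0.211  0.03 ] folder 0.137 -0.374
[ 0.62531711 -0.00448756  0.34890738]
```

The bowl is at folder fy≈-0.222, so its foot is about 27 mm past the cover edge. Wrist and scene agree to 8 mm, and the top view is partly occluded. Next I go to the far side of the tab.

{"op": "servo_tool", "data": {"targets": [[45,-5,0,0,0],[45,-5,0,0,0],[45,-5,0,0,0],[45,-5,0,0,0],[45,-5,0,0,0]]}}

```text
time: 6.8
position: [0.5539, 0.2114, 0.3471]
orientation: [[-0.203, 0.979, -0.004], [0.979, 0.203, -0.001], [0.0, -0.004, -1.0]]
contact_force: [-0.5, 0.4, -0.1]
finger_gap: 0.0001
```

{"op": "servo_tool", "data": {"targets": [[45,-4,0,0,0],[45,0,0,0,0],[0,0,40,0,0],[0,0,40,0,0],[0,0,20,0,0]]}}

```text
time: 7.3
position: [0.5302, 0.2971, 0.2432]
orientation: [[-0.205, 0.979, -0.009], [0.979, 0.205, -0.004], [-0.002, -0.009, -1.0]]
contact_force: [-0.6, -0.3, -0.7]
finger_gap: -0.0002
```

{"op": "servo_tool", "data": {"targets": [[0,0,20,0,0],[0,0,11,0,0],[0,0,0,0,0]]}}

```text
time: 7.6
position: [0.5316, 0.2966, 0.2152]
orientation: [[-0.204, 0.979, -0.006], [0.979, 0.204, -0.002], [-0.001, -0.006, -1.0]]
contact_force: [-0.2, 0.3, -0.7]
finger_gap: -0.0001
```

```bash
cat >> h.py <<'E'
def pose():
    s=ctrl.get_state(); p=s['position']; d=p[:2]-np.array([.568,.127]); print(s['time'],'fx,fy,tipz',(d@[.979,.203]).round(4),(d@[-.203,.979]).round(4),round(p[2]-.173,4),'F',np.round(s['contact_force'],1))
E
python3 - <<'E'
from h import *
pose(); im,c=save('scene','s4'); save('wrist','w4')
b=cv2.imread('pics/s4.png')[80:280,220:440]; a=cv2.imread('pics/w4.png')
cv2.imwrite('pics/m4.png',np.hstack([cv2.resize(b,(440,400)),cv2.resize(a,(360,270)).copy() if 0 else cv2.copyMakeBorder(cv2.resize(a,(360,270)),0,130,0,0,cv2.BORDER_CONSTANT)]))
E
```

```text
7.6 fx,fy,tipz -0.0012 0.1734 0.0422 F [-0.2  0.3 -0.7]
```

View pics/m4.png

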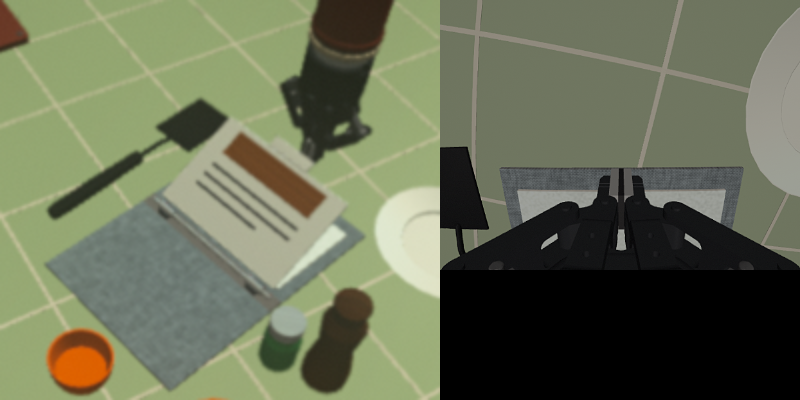

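The picture shows the bowl standing upright on the counter at left, and the closed fingers just outside the tab. Next I push in with extra rise, so that friction helps to lift the tab.

{"op": "servo_tool", "data": {"targets": [[-12,0,0,0,0],[-10,0,0,0,0],[-5,0,-2,0,0],[-5,0,-8,0,0],[-5,0,-9,0,0]]}}

```text
time: 8.2
position: [0.5409, 0.2603, 0.2384]
orientation: [[-0.203, 0.979, -0.0], [0.979, 0.203, 0.0], [0.0, -0.0, -1.0]]
contact_force: [-1.0, 1.0, -2.0]
finger_gap: 0.0002
```

{"op": "servo_tool", "data": {"targets": [[-6,0,-9,0,0],[-7,0,-8,0,0],[-8,0,-8,0,0],[-8,0,-8,0,0],[-8,0,-7,0,0]]}}

```text
time: 8.7
position: [0.5487, 0.2238, 0.2785]
orientation: [[-0.204, 0.979, 0.001], [0.979, 0.204, -0.0], [-0.0, 0.001, -1.0]]
contact_force: [-0.1, 0.8, -0.6]
finger_gap: -0.0002
```

```bash
python3 - <<'E'
from h import *
pose(); im,c=save('scene','s5'); cv2.imwrite('pics/c5.png',cv2.resize(cv2.imread('pics/s5.png')[80:280,220:440],(660,600)))
E
```

```text
8.7 fx,fy,tipz 0.0007 0.0987 0.1055 F [-0.1  0.8 -0.6]
```

View pics/c5.png

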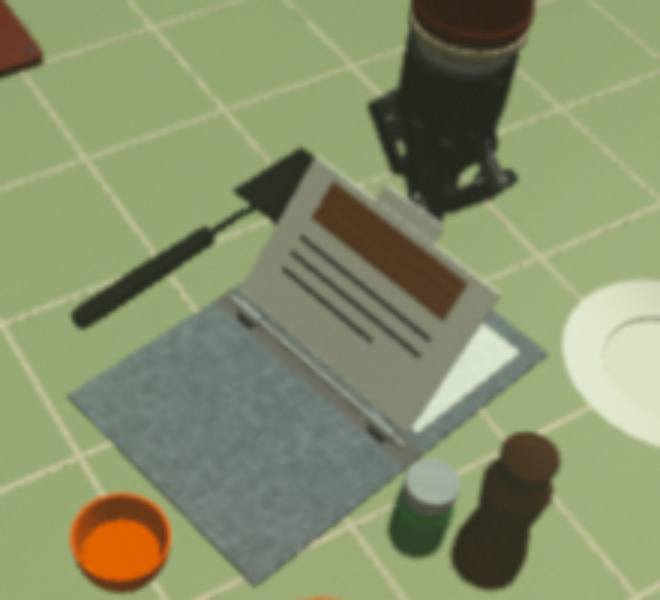

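```bash
cat >> h.py <<'E'
def onfx(c,u,v,fx=0):
    o,d=ray(c,u,v); n=np.array([.979,.203,0]); O=np.array([.568,.127,0]); p=o+d*((fx-(o-O)@n)/(d@n)); fy=(p-O)@[-.203,.979,0]; print('fy,z',fy.round(4),p[2].round(4),'r',np.hypot(fy,p[2]-.01).round(4),'a',np.arctan2(p[2]-.01,fy).round(3))
E
python3 - <<'E'
from h import *
im,c=load('s5'); onfx(c,357.3,149); onfx(c,347.7,142,-.03); onfx(c,367,156,.03)
im,c=load('scene0'); onfx(c,368,155)
E
```

```text
fy,z 0.0861 0.1322 r 0.1495 a 0.957
fy,z 0.0862 0.1317 r 0.1491 a 0.955
fy,z 0.085 0.1341 r 0.1504 a 0.97
fy,z 0.1363 0.0811 r 0.1537 a 0.481
```

The leaf is at a≈0.96, as the finger position predicts, so I carry it up to upright.

{"op": "servo_tool", "data": {"targets": [[-9,0,-6,0,0],[-9,0,-5,0,0],[-9,0,-5,0,0],[-9,0,-4,0,0],[-9,0,-4,0,0]]}}

```text
time: 9.25
position: [0.5576, 0.1796, 0.3017]
orientation: [[-0.203, 0.979, -0.001], [0.979, 0.203, -0.0], [-0.0, -0.001, -1.0]]
contact_force: [0.2, 0.4, -1.0]
finger_gap: 0.0002
```

{"op": "servo_tool", "data": {"targets": [[-9,0,-3,0,0],[-9,0,-3,0,0],[-9,0,-2,0,0],[-9,0,-2,0,0],[-7,0,-1,0,0]]}}

```text
time: 9.75
position: [0.5665, 0.1376, 0.3129]
orientation: [[-0.203, 0.979, 0.0], [0.979, 0.203, -0.0], [-0.0, 0.0, -1.0]]
contact_force: [0.3, 1.2, 0.3]
finger_gap: -0.0001
```

```bash
python3 - <<'E'
from h import *
pose(); im,c=save('scene','s6'); cv2.imwrite('pics/c6.png',cv2.resize(cv2.imread('pics/s6.png')[80:280,220:440],(660,600)))
E
```

```text
9.75 fx,fy,tipz 0.0007 0.0107 0.1399 F [0.3 1.2 0.3]
```

View pics/c6.png

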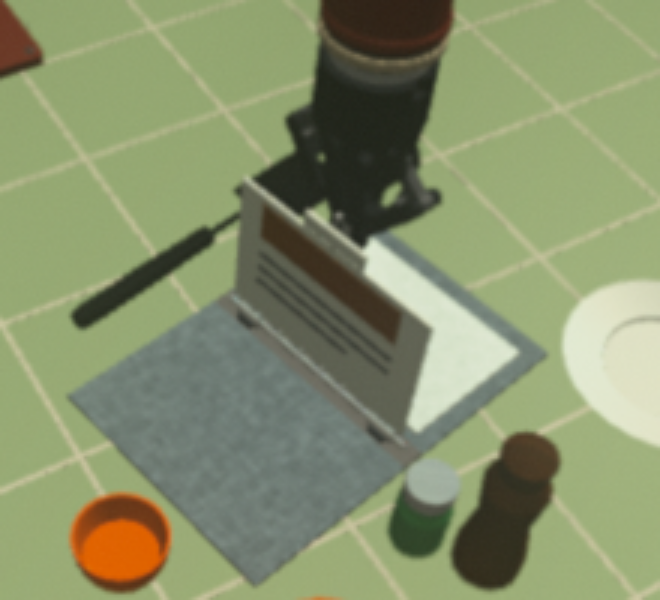

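The leaf stands upright with the finger behind it. I carry it over along the arc.

{"op": "servo_tool", "data": {"targets": [[-10,0,1,0,0],[-10,0,1,0,0],[-10,0,1,0,0],[-12,0,4,0,0],[-12,0,5,0,0]]}}

```text
time: 10.3
position: [0.5776, 0.0845, 0.3006]
orientation: [[-0.204, 0.979, 0.001], [0.979, 0.204, -0.0], [-0.0, 0.0, -1.0]]
contact_force: [0.3, 0.8, 1.5]
finger_gap: 0.0003
```

{"op": "servo_tool", "data": {"targets": [[-11,0,6,0,0],[-11,0,7,0,0],[-10,0,8,0,0],[-10,0,9,0,0],[-8,0,10,0,0]]}}

```text
time: 10.8
position: [0.5876, 0.0356, 0.2598]
orientation: [[-0.203, 0.979, -0.0], [0.979, 0.203, -0.0], [-0.0, -0.0, -1.0]]
contact_force: [0.1, 0.1, 1.1]
finger_gap: 0.0003
```

{"op": "servo_tool", "data": {"targets": [[-7,0,11,0,0],[-6,0,12,0,0],[-5,0,12,0,0],[-3,0,10,0,0],[-2,0,8,0,0]]}}

```text
time: 11.3
position: [0.592, 0.0139, 0.2064]
orientation: [[-0.203, 0.979, -0.001], [0.979, 0.203, 0.0], [0.0, -0.001, -1.0]]
contact_force: [-0.0, 1.5, 0.1]
finger_gap: -0.0
```

{"op": "servo_tool", "data": {"targets": [[-1,0,7,0,0],[-1,0,5,0,0],[0,0,4,0,0],[0,0,3,0,0],[0,0,0,0,0]]}}

```text
time: 11.8
position: [0.5925, 0.0123, 0.1884]
orientation: [[-0.204, 0.979, -0.0], [0.979, 0.204, 0.0], [0.0, -0.0, -1.0]]
contact_force: [-0.1, 1.2, -0.6]
finger_gap: -0.0
```

```bash
python3 -c "
from h import *
pose()"
```

```text
11.8 fx,fy,tipz 0.0007 -0.1173 0.0154 F [-0.1  1.2 -0.6]
```

Tip height is 15 mm and the leaf's flat top is expected at 12 mm. I press down in small steps.

{"op": "servo_tool", "data": {"targets": [[0,0,2,0,0],[0,0,1,0,0],[0,0,1,0,0],[0,0,0,0,0]]}}

```text
time: 12.2
position: [0.5928, 0.0122, 0.1854]
orientation: [[-0.204, 0.979, 0.001], [0.979, 0.204, 0.0], [-0.0, 0.001, -1.0]]
contact_force: [-2.5, 0.5, 5.0]
finger_gap: -0.0002
```

{"op": "servo_tool", "data": {"targets": [[0,0,1,0,0],[0,0,1,0,0],[0,0,0,0,0],[0,0,0,0,0]]}}

```text
time: 12.6
position: [0.593, 0.0122, 0.1852]
orientation: [[-0.204, 0.979, 0.0], [0.979, 0.204, -0.0], [-0.0, 0.0, -1.0]]
contact_force: [-8.0, 0.5, 18.3]
finger_gap: -0.0002
```

It is firmly at the stop: tip at 12.2 mm, 18 N. I lift straight off and check.

{"op": "servo_tool", "data": {"targets": [[0,0,-3,0,0],[0,0,-10,0,0],[0,0,-35,0,0],[0,0,-45,0,0],[0,0,-45,0,0]]}}

```text
time: 13.1
position: [0.5921, 0.0122, 0.3218]
orientation: [[-0.204, 0.979, -0.001], [0.979, 0.204, 0.0], [0.0, -0.001, -1.0]]
contact_force: [0.9, 0.1, 0.9]
finger_gap: -0.0
```

{"op": "servo_tool", "data": {"targets": [[45,-20,-10,0,0],[45,-20,0,0,0],[45,-20,0,0,0],[45,-20,0,0,0],[0,0,0,0,0]]}}

```text
time: 13.6
position: [0.4746, 0.1756, 0.3307]
orientation: [[-0.209, 0.978, -0.002], [0.978, 0.209, 0.002], [0.002, -0.001, -1.0]]
contact_force: [-0.2, -1.0, -0.4]
finger_gap: -0.0001
```

```bash
python3 - <<'E'
from h import *
pose()
for n in('scene','top'):
    im,c=save(n,n+'7'); print(n); oranges(im,c,.030)
a=cv2.imread('pics/scene7.png')[100:320,200:480]; b=cv2.imread('pics/top7.png')[80:320,60:410]
cv2.imwrite('pics/m7.png',np.hstack([cv2.resize(a,(400,314)),cv2.resize(b,(400,314),)]))
E
```

```text
13.6 fx,fy,tipz -0.0816 0.0665 0.1577 F [-0.2 -1.  -0.4]
scene
2166.5 [232. 340.] [51.7 53.5] [ 0.776 -0.212  0.03 ] folder 0.135 -0.374
1839.5 [328. 303.] [47.3 49.9] [ 0.799 -0.014  0.03 ] folder 0.197 -0.185
778.5 [260. 259.] [30.1 33.2] [ 0.646 -0.087  0.03 ] folder 0.033 -0.226
1015.5 [190.  91.] [42.7 70.2] [ 0.035 -0.012  0.03 ] folder -0.55 -0.028
top
711.5 [317. 185.] [29.9 30.4] [ 0.642 -0.084  0.03 ] folder 0.029 -0.222
1305.5 [370. 127.] [40.4 41.2] [ 0.778 -0.211  0.03 ] folder 0.137 -0.374
1314.0 [285. 117.] [40.2 41.7] [ 0.8   -0.014  0.03 ] folder 0.199 -0.185
```

View pics/m7.png

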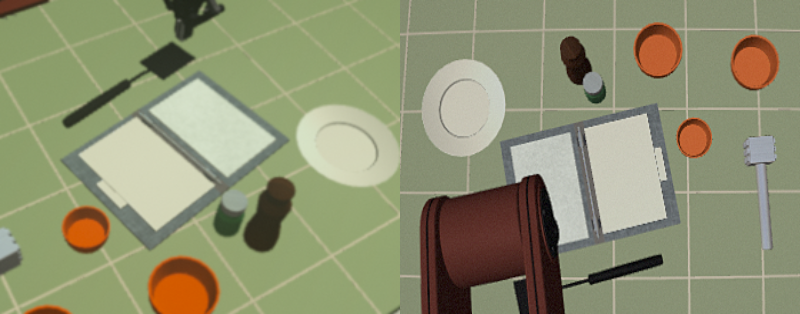

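The leaf lies flat on the -y side. The bowl stands upright on bare counter, clear of the cover, and everything else is in place. The robot touches nothing, so I hand in.

```bash
python3 -c "
from h import *
print(workorder.hand_in())"
```

```text
the job is handed in; nothing more can be done
None
```

The job is done and handed in. I pushed the small orange bowl off the folder with the open fingertips. Then I pushed the white leaf up by its tab with the closed fingertips, carried it over the spine and pressed it flat on the side where the bowl had stood.

What the last checks showed, at 13.6 s of the 59 s allowed:
- **Bowl:** it stands upright on the bare counter at about (0.642, -0.084), with its foot about 27 mm past the cover edge. The top and scene views agree within about 5 mm.
- **Leaf:** the press ended with the fingertip at 12.2 mm, where a flat leaf's top should be at 12 mm. The last pictures show it lying flat.
- **Press force:** it reached about 18 N on the last step, firmer than "gently" suggests.
- **Everything else:** the two larger bowls measured unchanged. The other objects look in place in the last pictures, but I did not measure them again.
- **Robot:** it stands clear of everything, with only about 1 N of sensor noise on the force reading.

No check failed.

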